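Hang the primed duck over the drip tray

TASK

Take the large wooden duck by the wooden grip on top of its steel hanger, hook the hanger onto the left part of the drying rail (left as seen from the robot), at least 100 mm to the left of the middle of the drip tray, then slide it along the rail to the right, without lifting it off, until it hangs centred over the drip tray. Let go so that it hangs freely and still, and leave the small duck standing where it is.

Things in the scene. Friction and masses are not known exactly. Their poses are not given: they have to be found in the camera images.
- duck_grip (a point): Centre of the LARGE beige duck's wooden grip, 24x24 mm, 50 high, on a C-shaped steel hanger. z up, y to the beak, x to the hanger's open mouth; starts mouth to the rail, beak left (within 15 deg). Below this point: hook's inside apex 29 mm, end of its lip (+x side) 59, top of head 106, back 133, foot 203. Hook 40 mm wide inside, centred. Duck 192 long, foot 60x50, body 40 thick; 0.25-0.5 kg.
- rail_mid (a point): Middle of the fixed rack's steel rail, on its centre line, 210 mm above the table; rail 14 mm thick. y along the rail (robot's left), x away from the robot. Posts 227 high at y = +-310 mm, feet 160 long in x. The hanger goes on from the robot's side: rail between lip and head (grip centre 82 mm above the rail's centre, 16 to spare each way), then down; resting on the rail it is 37 mm above.
- tray_mid (a point): The mark: centre of the underside of a shallow aluminium drip tray, 110 mm (x) by 170 mm (y, along the rail), 14 mm high, fixed on the table straight under the rail, axes parallel to the rack's. It lies 20 to 140 mm right of the rail's middle.
- small_duck_grip (a point): Bystander: centre of the grip of a SMALL duck of the same shape and finish at 0.65 of the size (125 mm long, 148 mm high over all, grip 16 mm square), 132 mm above the table. It and an open white tub (84 mm wide, 75 high) stand loose in one row with the large duck, about 200 mm apart, on the robot's side of the rack.
Things that resemble listed ones, but are neither listed nor needed, are in the scene too. Leave any purple or red look-alike of the part that bears duck_grip alone. Of the things shaped like the part that bears tray_mid, the aluminium one is meant.

How it is judged (in metres and radians):
On the way, in this order (a step that is already met when the one before it is completed fails the run):
1. the large duck's hanger is hooked on the rail, left of the tray's middle by 80 mm or more (y of duck_grip in the frame of tray_mid above 0.08 m and x of duck_grip in the frame of rail_mid between -0.02 and 0.02 m and z of duck_grip in the frame of rail_mid between 0.027 and 0.047 m), for 0.2 s.
2. it passes 30 to 70 mm left of the tray's middle still hooked on the rail (slid, not lifted across) (y of duck_grip in the frame of tray_mid between 0.03 and 0.07 m and x of duck_grip in the frame of rail_mid between -0.02 and 0.02 m and z of duck_grip in the frame of rail_mid between 0.027 and 0.047 m), for 0.05 s.
At the end, for the whole second after the job is handed in: The large duck hangs by its hanger on the rail, its grip within 20 mm of the tray's middle along the rail, upright and in line with the rail to within 12 degrees, at rest (slower than 30 mm/s); the small duck is within 30 mm of where it stood (y of duck_grip in the frame of tray_mid between -0.02 and 0.02 m and x of duck_grip in the frame of rail_mid between -0.02 and 0.02 m and z of duck_grip in the frame of rail_mid between 0.027 and 0.045 m and angle between duck_grip's own z axis and vertical below 0.21 rad and angle between the y axis of duck_grip and the y axis of rail_mid, either way round below 0.21 rad and linear speed of duck below 0.03 m/s and distance of small_duck_grip from where it was at the start of the episode below 0.03 m); the robot touches nothing.
It fails at once if the small duck is knocked or moved by more than 30 mm (distance of small_duck_grip from where it was at the start of the episode above 0.03 m).
It also fails if it takes over 48 s, if anything falls off the work surface, if the arm or the gripper's body presses on something with over 40 N, if the wrist force passes 120 N, or if a joint passes its speed limit or range.

ROBOT

A 6-joint arm with a two-finger parallel gripper is mounted at the origin on the work surface. World frame = base frame: x ahead of the robot, y to its left, z up, the work surface at z = 0. Lengths are in mm, angles in rad, forces in N, time in s.
With the tool pointing down it reaches from about 275 to 750 mm from the base axis. Payload 10.2 kg.
Tool frame: the origin (TCP) lies at the very end of the fingers, on their centre line; the grasp point (between the pads) lies 19 mm behind it (ctrl.hold_point_z is the distance from the TCP to the grasp point, in mm); z points along the fingers, y is the direction in which the jaws open and shut (so a half turn about z gives the same grasp; the last joint's range is limited). The gripper opens to 85 mm and grips with 20 to 120 N. Pads are 22 mm wide; open, the fingers measure 114 mm over their backs; the gripper's body (76 mm by 85 mm) begins 54 mm behind the grasp point. The pads swing forward as they close: fully open they stand 13 mm farther back than shut.
Start: joints at [1.06, 0.313, 1.498, -0, 1.331, -0.223], TCP at [149.031, 503.409, 231.294] pointing down, gripper open.
Joint ranges: [-2.94, 2.94], [-0.97, 2.17], [0.19, 2.56], [-1.23, 4.37], [0.02, 3.11], [-2.88, 2.88]. Speed limits (rad/s): [2.39, 2.39, 3.01, 3.14, 3.14, 3.14].

INTERFACE

Orientations are given as a unit quaternion [w, x, y, z].
In Python, from rig import readout, cams, workorder, spotter, ctrl gives the robot as it stands.
- The arm moves only by the tool step_arm, never from a script. Its argument "plan" is text: rows parted by semicolons, each of 5 numbers parted by spaces: the shift along the tool's x, y, z in cm, then the turn about the tool's z in degrees, then the opening in per cent of the stroke, from 0 (shut) to 100 (fully open). In form: x y z twist gripper; .... A call has 1 to 10 rows; each row is the pose to reach, as a shift and turn from the pose commanded when the call began, along the tool's axes at that moment; what a row does not reach only later rows make up. A row lasts 1/10 s, in which the tool goes at most 50 mm and 8.59 degrees, less where a joint would pass 70% of its speed; a pose out of reach is approached as far as the arm can. A call with a gripper value outside its range is refused whole. The fingers move at their own pace and stop on an object; "grip_force" is the grip in N (left out, the last holds). Time passes only in rows, so rows that repeat a pose let the fingers close. It gives the time, the measured TCP pose, the force and the opening at its end, in the units of the state.
- readout.sense(): the state, without advancing time (a new reading comes with each control period).
- cams.capture(name): name is "side" or "top"; returns (picture, depth): 480x640x3 uint8, red, green, blue; 480x640 float32, mm along the optical axis (not along the pixel's ray), 0 where there is no reading.
- cams.camera_info(name): a dict with "vfov" (degrees; the focal length in pixels is half the picture's height over the tangent of half this angle, whatever the lens; pixels are square), "cx", "cy" (the principal point, pixels), "k1" (the pictures are not rectified: a ray, as slopes to the right and down, at radius r is drawn at 1 + k1 r^2 times it, then the intrinsics apply), "rvec" (rotation vector, rad) and "tvec" (3), from world to camera coordinates, as OpenCV has them. Camera axes: x right, y down, z forward; pixel columns grow to the right and rows downward; lengths in mm; the calibration is good to about 2 mm. A picture is of the moment at which its call begins. camera_info takes no time and is no camera call.
- workorder.finish_job(): hands the job in, once; it reports no verdict.
Trained networks look in the newest picture that a camera, given by its name, has taken for a name from the list of things; names that differ only in an ending like _2 or _b are one class to them, and where a whole thing is asked for, a point or a joint stands for the part that bears it (a point fixed in the world has none). Each returns a list of dicts, best first, with "conf" (0 to 1); they miss things now and then, are a little off and sometimes report something else, mostly with a low value. They report only what shows in the picture. A call takes as long as a camera call. They do not tell look-alikes from the thing itself.
- spotter.regions_of(camera, target): "pixels" (480x640 bool, what is visible of it) and "extent" ([centre column, centre row, width, height] in pixels, round what is visible of it).
The state is a dict: "time_s": time; "joints": joint angles; "dq": joint speeds; "tau": joint torques, N m; "eef_pos": TCP position; "ee_rot": TCP orientation; "force": force on the tool from outside, world axes, zero at the start; "wrist_torque": the same for the moment, N m; "grip_width": opening from 0.0 (shut) to 1.0 (fully open).
Only numpy, scipy, OpenCV 4.12 (cv2) and the standard library are available. Lean on these libraries where they do the work, as an engineer would, in place of code of your own. Each camera call takes 0.05 s, during which the arm holds its last target. There are 200 camera calls.

## Working session

There is one attempt and no reset: what is moved stays moved. The work goes in short steps, Python scripts to look and compute and a tool call to move; the robot and the scene stay as the last step left them, time stands still between calls to the robot, and variables do not carry over. Pictures are saved under pics/ and viewed, about 8 in all and at most 12, crops included, and the job is handed in when it is done.

Besides the shell and the picture viewer there is one more tool, called after "Emit:" in YAML: its name, and indented under it one key for each argument. step_arm: Moves the arm, as the interface text tells. Its arguments: {"type":"object","properties":{"plan":{"type":"string"},"grip_force":{"type":"number"}},"required":["plan"]}

```bash
mkdir -p pics
cat > h.py <<'E'
import numpy as np,cv2
from rig import readout, cams, workorder, spotter, ctrl
def cloud(name,depth):
    c=cams.camera_info(name);h,w=depth.shape
    f=h/2/np.tan(np.radians(c['vfov'])/2)
    u,v=np.meshgrid(np.arange(w),np.arange(h))
    xd=(u-c['cx'])/f;yd=(v-c['cy'])/f
    x,y=xd.copy(),yd.copy()
    for _ in range(20):
        s=1+c['k1']*(x*x+y*y);x,y=xd/s,yd/s
    P=np.stack([x*depth,y*depth,depth],-1)
    R=cv2.Rodrigues(np.array(c['rvec'],float))[0];t=np.array(c['tvec'],float).ravel()
    W=(P-t)@R
    W[depth<=0]=np.nan
    return W
def shot(name,tag):
    im,d=cams.capture(name);cv2.imwrite(f'pics/{tag}.png',im[...,::-1]);np.savez(f'{tag}.npz',im=im,d=d)
    return im,cloud(name,d)
E
python3 - <<'E'
from h import *
s=readout.sense();print(s['eef_pos'],s['ee_rot'],s['time_s'])
for n in('top','side'):
    im,W=shot(n,n+'0')
    for t in('duck_grip','rail_mid','tray_mid','small_duck_grip'):
        try:
            for r in spotter.regions_of(n,t):
                m=r['pixels'];print(n,t,round(r['conf'],2),np.round(r['extent']),np.nanmedian(W[m],0).round(),np.nanpercentile(W[m],1,axis=0).round(),np.nanpercentile(W[m],99,axis=0).round(), np.median(im[m],0))
        except Exception as e: print(n,t,e)
a=[cv2.imread(f'pics/{n}0.png') for n in('top','side')]
E
```

```text
[148.90209271 503.16763386 230.74055906] [-2.14826647e-04  1.43394717e-01  9.89665363e-01 -6.15152984e-04] 0.0
top duck_grip 0.95 [261. 125.  31.  77.] [823.  79.  72.] [741.  57.   1.] [929. 104. 229.] [139.  56.  49.]
top rail_mid 0.57 [279. 215. 298.  72.] [623.  39. 206.] [ 539. -307.   -3.] [709. 347. 228.] [123. 123. 116.]
top tray_mid 0.79 [305. 212.  64.  42.] [613. -36.   3.] [ 565. -119.   -3.] [676.  47.  16.] [188. 183. 176.]
top tray_mid 0.57 [354. 130.  79.  59.] [ 843. -155.    3.] [ 774. -241.   -3.] [908. -67.  16.] [169.  53.  47.]
top small_duck_grip 0.69 [364. 286.  46.  20.] [ 438. -181.   49.] [ 416. -243.    6.] [ 456. -127.  150.] [169. 160. 135.]
side duck_grip 0.85 [254. 192.  29.  81.] [432. 177.  72.] [411.  93.  -2.] [470. 392. 228.] [137. 126. 101.]
side duck_grip 0.74 [239. 372.  53.  96.] [ 293. -329.   79.] [ 262. -414.   -2.] [ 323. -177.  228.] [114.  61. 113.]
side duck_grip 0.61 [403. 188.  64.  75.] [832.  69.  70.] [744.  55.   2.] [921. 106. 228.] [103.  26.  21.]
side rail_mid 0.62 [350. 234. 134. 249.] [ 620. -248.   88.] [ 536. -310.   -2.] [728. 366. 226.] [127. 123. 114.]
side tray_mid 0.93 [444. 277.  56.  58.] [ 844. -157.    2.] [ 774. -246.   -3.] [910. -61.  14.] [188.  28.  22.]
side tray_mid 0.89 [350. 263.  62.  56.] [625. -40.   2.] [ 568. -123.   -3.] [679.  48.  15.] [195. 192. 187.]
side small_duck_grip 0.96 [295. 311.  36.  58.] [ 436. -195.   46.] [ 419. -247.    1.] [ 461. -131.  148.] [137.  125.  102.5]
```

View pics/top0.png

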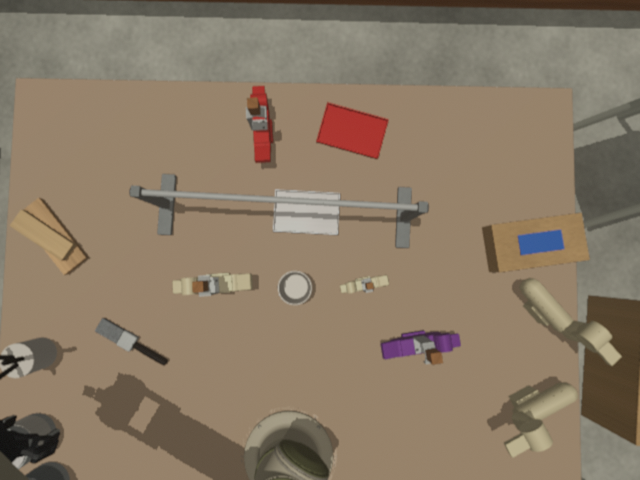

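View pics/side0.png

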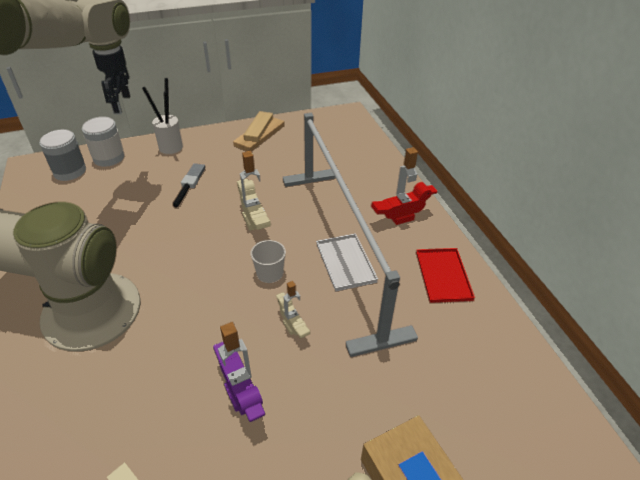

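Candidates for the large duck: beige at top (211,286) / side (252,190), red at (261,125), purple at (420,347), and the small beige duck at (364,286). The large beige one in the row at y≈+180 fits. Of the trays, aluminium at top (306,212) fits and the red one at (353,130) doesn't. Next I'll confirm with a crop and measure.

```bash
cat > m.py <<'E'
from h import *
for n in('top','side'):
    z=np.load(n+'0.npz');im=z['im'];W=cloud(n,z['d']);
    x,y,h=W[...,0],W[...,1],W[...,2]
    hsv=cv2.cvtColor(im,cv2.COLOR_RGB2HSV)
    D=(x>370)&(x<500)&(y>60)&(y<330)
    # grip
    g=D&(h>180)
    br=g&(hsv[...,1]>100)
    print(n,'grip',br.sum(),W[br].mean(0).round(1),W[br].min(0).round(),W[br].max(0).round())
    t=br&(h>220);print(' griptop',t.sum(),W[t].mean(0).round(1),W[t].min(0).round(1),W[t].max(0).round(1))
    for lo,hi in((5,30),(30,70),(70,95),(95,125),(125,160),(160,180)):
        q=D&(h>lo)&(h<=hi)
        if q.sum()>10: 
            p=W[q];c=p.mean(0);e=np.linalg.svd(p[:,:2]-c[:2],full_matrices=False)[2][0]
            print('  z',lo,hi,q.sum(),c.round(),'x',p[:,0].min().round(),p[:,0].max().round(),'y',p[:,1].min().round(),p[:,1].max().round(),'dir',np.degrees(np.arctan2(e[0],e[1])).round(1))
    r=(h>205)&(h<222)&(abs(y)<270)&(x>560)&(x<690)
    p=W[r];k=np.polyfit(p[:,1],p[:,0],1);print(' rail x=',k,r.sum(),np.std(p[:,0]-np.polyval(k,p[:,1])).round(1),p[:,2].mean().round(1), p[:,2].max())
    po=(h>215)&(x>540)&(x<720)&(abs(y)<400)
    for s in(1,-1):
        q=po&(s*y>285);print(' post',q.sum(),W[q].mean(0).round(1),W[q].min(0).round(),W[q].max(0).round())
    b=(h>8)&(h<20)&(x>545)&(x<700)&(y>-150)&(y<100)
    rc=cv2.minAreaRect(W[b][:,:2].astype(np.float32));print(' tray',b.sum(),rc)
    for nm,(yl,yh) in dict(tub=(-80,50),small=(-270,-90)).items():
        q=(x>340)&(x<500)&(y>yl)&(y<yh)&(h>8);print(' ',nm,W[q].min(0).round(),W[q].max(0).round())
a=cv2.imread('pics/top0.png')[250:320,150:410];cv2.imwrite('pics/crop.png',cv2.resize(a,None,fx=3,fy=3,interpolation=cv2.INTER_CUBIC))
E
python3 m.py
```

```text
top grip 148 [434.8 185.2 223.2] [425. 175. 189.] [446. 200. 231.]
 griptop 122 [434.8 187.2 226.8] [424.6 175.  220.8] [445.9 199.6 230.7]
  z 5 30 80 [442. 182.  15.] x 371.0 499.0 y 61.0 329.0 dir 179.8
  z 30 70 395 [439. 139.  67.] x 419.0 459.0 y 94.0 196.0 dir 0.6
  z 70 95 516 [434. 203.  78.] x 412.0 459.0 y 95.0 284.0 dir -4.1
  z 95 125 89 [429. 239.  97.] x 412.0 451.0 y 172.0 255.0 dir 16.1
  z 160 180 131 [436. 186. 168.] x 412.0 457.0 y 173.0 203.0 dir -96.2
 rail x= [3.87341705e-02 6.22246278e+02] 1592 4.0 214.7 221.32960484413294
 post 171 [634.8 321.9 222.9] [623. 286. 215.] [647. 344. 231.]
 post 89 [ 610.8 -293.5  225.5] [ 599. -303.  215.] [ 622. -285.  231.]
 tray 257 ((621.5302734375, -35.8446044921875), (169.88954162597656, 110.55403137207031), 87.70188903808594)
  tub [385. -52.   8.] [468.  29.  80.]
  small [ 415. -247.    8.] [ 459. -124.  152.]
side grip 211 [434.2 180.4 209.4] [423. 169. 180.] [448. 203. 230.]
 griptop 74 [434.6 184.7 225.9] [423.  170.9 220.6] [447.7 203.2 230.4]
  z 5 30 90 [416. 184.  17.] x 395.0 493.0 y 122.0 321.0 dir -177.3
  z 30 70 447 [435. 150.  62.] x 411.0 462.0 y 90.0 259.0 dir 171.0
  z 70 95 362 [434. 200.  78.] x 410.0 462.0 y 93.0 288.0 dir 176.4
  z 95 125 51 [423. 209. 104.] x 412.0 452.0 y 172.0 252.0 dir -162.0
  z 125 160 54 [426. 183. 144.] x 412.0 461.0 y 172.0 199.0 dir 93.3
  z 160 180 95 [434. 184. 168.] x 413.0 460.0 y 170.0 205.0 dir -88.8
 rail x= [4.30330236e-02 6.23948351e+02] 966 3.8 214.1 219.31540317176902
 post 84 [637.5 319.1 221.8] [626. 286. 215.] [651. 339. 230.]
 post 140 [ 611. -296.  223.] [ 600. -307.  215.] [ 624. -285.  229.]
 tray 323 ((624.85546875, -37.6954345703125), (175.86483764648438, 112.01629638671875), 87.52027893066406)
  tub [389. -55.   8.] [472.  32.  78.]
  small [ 418. -249.    8.] [ 464. -124.  149.]
```

View pics/crop.png

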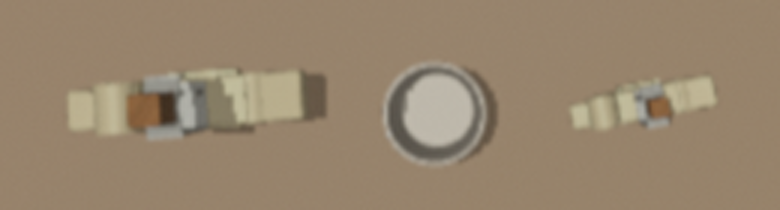

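The crop shows the large beige duck with its brown grip at top px ≈(198,287), the white tub between, and the small duck at right (px ≈ (369,286)). Both cameras put the grip at ≈(435,186.5,203) with yaw ≈+4°. The rail runs x≈623+0.041y (yaw −2.4°) and the tray is at y≈−37.

```bash
cat > go.py <<'E'
import sys
from h import *
from scipy.spatial.transform import Rotation as Ro
def show():
    s=readout.sense();q=s['ee_rot'];R=Ro.from_quat([q[1],q[2],q[3],q[0]]).as_matrix();return s,R
def go(*targets):
    s,R=show();p=np.array(s['eef_pos']);yaw=np.degrees(np.arctan2(-R[0,1],R[1,1]))
    print('t',s['time_s'],'p',p.round(1),'yaw',yaw.round(1),'F',np.round(s['force'],1),'w',round(s['grip_width'],3))
    for t in targets: print(t,'->',(R.T@(np.array(t[:3])-p)/10).round(2),'twist',round(-(t[3]-yaw),1))
if __name__=='__main__': go(*[tuple(map(float,a.split(','))) for a in sys.argv[1:]])
E
python3 go.py 435,186.5,270,4 435,186.5,184,4
```

```text
t 0.5 p [149.  503.4 231.3] yaw -16.5 F [-0.1 -0.3 -0.1] w 0.995
(435.0, 186.5, 270.0, 4.0) -> [-36.42 -22.27  -3.87] twist -20.5
(435.0, 186.5, 184.0, 4.0) -> [-36.42 -22.27   4.73] twist -20.5
```

Emit:
step_arm:
  plan: "0 0 -3.9 0 100; -36.4 -22.3 -3.9 -20.5 100; -36.4 -22.3 -3.9 -20.5 100; -36.4 -22.3 -3.9 -20.5 100; -36.4 -22.3 -3.9 -20.5 100; -36.4 -22.3 -3.9 -20.5 100; -36.4 -22.3 -3.9 -20.5 100; -36.4 -22.3 -3.9 -20.5 100; -36.4 -22.3 -3.9 -20.5 100; -36.4 -22.3 -3.9 -20.5 100"
  grip_force: 60

```text
time_s: 1.5
eef_pos: [436.2, 184.0, 270.4]
ee_rot: [0.0, -0.034, 0.999, -0.0]
force: [0.3, 0.4, -0.7]
grip_width: 1.0
```

Emit:
step_arm:
  plan: "0 0 0 0 100; 0 0 0 0 100; 0 0 0 0 100"

```text
time_s: 1.8
eef_pos: [434.2, 187.0, 270.4]
ee_rot: [-0.0, -0.035, 0.999, 0.0]
force: [-0.7, 1.4, -0.1]
grip_width: 1.001
```

```bash
python3 - <<'E'
from h import *
a=shot('side','s1')[0][80:260,160:400];b=shot('top','t1')[0][210:390,100:340]
cv2.imwrite('pics/v1.png',cv2.resize(np.hstack([a,b])[...,::-1],None,fx=1.66,fy=1.66))
E
python3 go.py 435,186.5,184,4
```

```text
t 1.9 p [434.1 187.2 270.5] yaw 4.1 F [-0.3  0.9  0.1] w 0.999
(435.0, 186.5, 184.0, 4.0) -> [-0.08 -0.07  8.65] twist 0.1
```

View pics/v1.png

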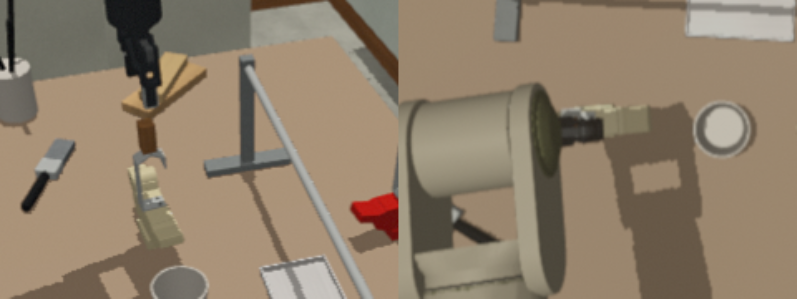

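The side view (left half) shows the gripper straight above the brown grip at side px ≈(249,160), with the hook mouth facing the rail. The top view is blocked by the arm. Descending and gripping.

Emit:
step_arm:
  plan: "-0.1 0 4.5 0 100; -0.1 0 7.5 0 100; -0.1 0 8.6 0 100; -0.1 0 8.6 0 100; -0.1 0 8.6 0 0; -0.1 0 8.6 0 0; -0.1 0 8.6 0 0; -0.1 0 8.6 0 0; -0.1 0 8.6 0 0; -0.1 0 8.6 0 0"
  grip_force: 70

```text
time_s: 2.9
eef_pos: [436.2, 186.5, 184.9]
ee_rot: [0.001, -0.035, 0.999, 0.0]
force: [0.5, 1.3, 3.8]
grip_width: 0.275
```

Emit:
step_arm:
  plan: "0 0 0 0 0; 0 0 0 0 0; 0 0 0 0 0"

```text
time_s: 3.2
eef_pos: [436.2, 186.5, 184.9]
ee_rot: [0.001, -0.035, 0.999, 0.0]
force: [0.1, 1.3, 5.6]
grip_width: 0.275
```

```bash
python3 go.py 435,186.5,273,4 500,150,273,-2.4
```

```text
t 3.2 p [436.2 186.5 184.9] yaw 4.0 F [0.1 1.3 5.6] w 0.275
(435.0, 186.5, 273.0, 4.0) -> [ 0.1   0.01 -8.81] twist 0.0
(500.0, 150.0, 273.0, -2.4) -> [-6.12 -4.09 -8.8 ] twist 6.4
```

Width 0.275 ≈ 24 mm, so the grip is held. Lifting 89 mm.

Emit:
step_arm:
  plan: "0 0 -1 0 0; 0 0 -3 0 0; 0 0 -5 0 0; 0 0 -7 0 0; 0 0 -8.5 0 0; 0 0 -8.9 0 0; 0 0 -8.9 0 0; 0 0 -8.9 0 0; 0 0 -8.9 0 0"

```text
time_s: 4.1
eef_pos: [435.4, 186.3, 272.4]
ee_rot: [-0.001, -0.035, 0.999, -0.0]
force: [-0.3, 0.0, -3.4]
grip_width: 0.27
```

```bash
python3 - <<'E'
from h import *
im,W=shot('side','s2')
a=im[60:260,170:410]
cv2.imwrite('pics/v2.png',cv2.resize(a[...,::-1],None,fx=3,fy=3))
E
python3 go.py 530,110,274,-2.4 628,110,274,-2.4
```

```text
t 4.15 p [435.5 186.3 272.6] yaw 4.0 F [ 0.2  0.5 -3. ] w 0.27
(530.0, 110.0, 274.0, -2.4) -> [-8.89 -8.27 -0.16] twist 6.4
(628.0, 110.0, 274.0, -2.4) -> [-18.67  -8.95  -0.17] twist 6.4
```

View pics/v2.png

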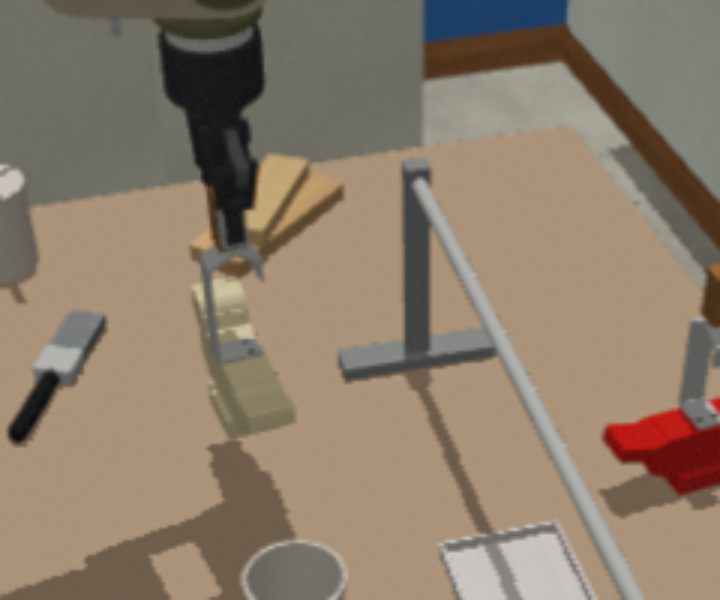

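The duck is held upright, mouth toward the rail (side px ≈(245,155)), and clear of the table. Moving to the front of the rail.

Emit:
step_arm:
  plan: "-0.7 -0.7 -0.1 0.6 0; -2 -1.9 -0.1 1.5 0; -3.7 -3.5 -0.1 2.6 0; -5.4 -5 -0.1 3.8 0; -7 -6.5 -0.1 5 0; -8.2 -7.6 -0.1 5.8 0; -8.8 -8.2 -0.1 6.4 0; -8.9 -8.3 -0.1 6.4 0; -8.9 -8.3 -0.1 6.4 0; -8.9 -8.3 -0.1 6.4 0"

```text
time_s: 5.15
eef_pos: [530.0, 110.1, 274.4]
ee_rot: [0.0, 0.021, 1.0, 0.0]
force: [0.1, 0.2, -2.5]
grip_width: 0.275
```

```bash
python3 - <<'E'
from h import *
im,W=shot('side','s3')
x,y,h=W[...,0],W[...,1],W[...,2]
hsv=cv2.cvtColor(im,cv2.COLOR_RGB2HSV)
q=(x>470)&(x<600)&(y>0)&(y<220)&(h>70)&(h<200)
print(q.sum(),W[q].mean(0).round(),np.nanpercentile(W[q],[2,98],axis=0).round())
q=(x>470)&(x<600)&(y>60)&(y<160)&(h>222)&(h<275);print('hook',q.sum(),np.nanpercentile(W[q],[2,50,98],axis=0).round())
cv2.imwrite('pics/v3.png',cv2.resize(im[60:260,200:440][...,::-1],None,fx=3,fy=3))
E
python3 go.py 628.5,110,274,-2.4 628.5,110,228,-2.4
```

```text
1060 [525.  97. 155.] [[506.  17.  97.]
 [549. 181. 187.]]
hook 172 [[507.  93. 225.]
 [520. 102. 256.]
 [553. 122. 274.]]
t 5.2 p [530.  110.2 274.4] yaw -2.3 F [ 0.2 -0.2 -2.4] w 0.273
(628.5, 110.0, 274.0, -2.4) -> [-9.84  0.38  0.05] twist 0.1
(628.5, 110.0, 228.0, -2.4) -> [-9.84  0.38  4.65] twist 0.1
```

View pics/v3.png

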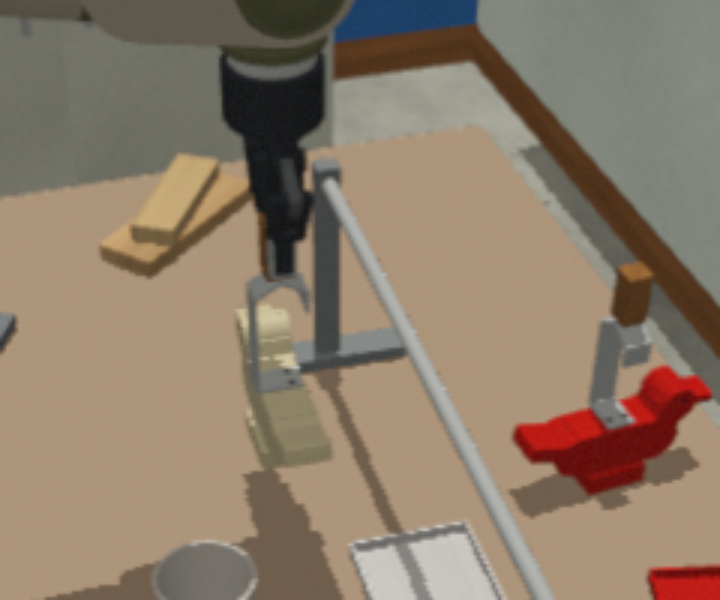

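The duck is upright and in front of the rail (side px ≈(295,165)), with the rail level between lip and head. Advancing slowly.

Emit:
step_arm:
  plan: "-0.7 0.1 0 0 0; -2 0.1 0 0 0; -3.6 0.2 0 0 0; -5.2 0.2 0 0 0; -6.8 0.3 0 0 0; -8.2 0.3 0 0 0; -9.2 0.4 0 0 0; -9.7 0.4 0 0 0; -9.8 0.4 0 0 0; -9.8 0.4 0 0 0"

```text
time_s: 6.2
eef_pos: [628.3, 109.8, 274.3]
ee_rot: [-0.0, 0.021, 1.0, 0.0]
force: [0.1, -0.5, -3.6]
grip_width: 0.269
```

```bash
python3 - <<'E'
from h import *
im,W=shot('side','s4')
x,y,h=W[...,0],W[...,1],W[...,2]
q=(x>570)&(x<690)&(y>60)&(y<160)&(h>235)&(h<275);print('hook',q.sum(),np.nanpercentile(W[q],[2,50,98],axis=0).round())
cv2.imwrite('pics/v4.png',cv2.resize(im[60:260,220:460][...,::-1],None,fx=3,fy=3))
E
python3 go.py 628,110,229,-2.4
```

```text
hook 161 [[605.  93. 237.]
 [618. 102. 256.]
 [651. 125. 273.]]
t 6.25 p [628.2 109.8 274.4] yaw -2.4 F [-0.6 -0.6 -2.9] w 0.273
(628.0, 110.0, 229.0, -2.4) -> [0.02 0.02 4.54] twist 0.0
```

View pics/v4.png

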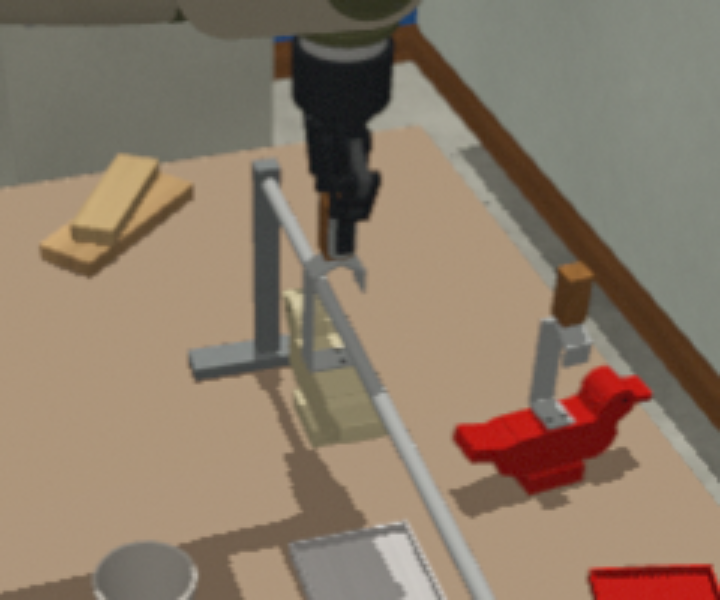

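The rail runs through the hook mouth (side px ≈(335,150)) and only the weight shows on the wrist. Lowering, with the last millimetres slow.

Emit:
step_arm:
  plan: "0 0 0.7 0 0; 0 0 1.8 0 0; 0 0 3 0 0; 0 0 3.8 0 0; 0 0 4.1 0 0; 0 0 4.3 0 0; 0 0 4.4 0 0; 0 0 4.5 0 0; 0 0 4.5 0 0; 0 0 4.5 0 0"

```text
time_s: 7.25
eef_pos: [628.5, 109.7, 229.6]
ee_rot: [0.0, 0.021, 1.0, 0.0]
force: [0.2, -0.4, -1.2]
grip_width: 0.267
```

```bash
python3 go.py 626,60,229,-2.4 622,-37,229,-2.4
```

```text
t 7.25 p [628.5 109.7 229.6] yaw -2.4 F [ 0.2 -0.4 -1.2] w 0.267
(626.0, 60.0, 229.0, -2.4) -> [ 0.05 -4.97  0.06] twist 0.0
(622.0, -37.0, 229.0, -2.4) -> [  0.04 -14.68   0.06] twist 0.0
```

Light contact on the rail: the wrist load fell from about 3 N to 1.2 N. Sliding right.

Emit:
step_arm:
  plan: "0 0 0 0 0; 0 -0.3 0 0 0; 0 -1 0 0 0; 0 -2 0 0 0; 0 -3 0 0 0; 0 -4 0 0 0; 0 -5 0 0 0; 0 -6 0 0 0; 0 -7 0 0 0; 0 -8 0 0 0"

```text
time_s: 8.25
eef_pos: [625.2, 29.0, 229.6]
ee_rot: [0.0, 0.021, 1.0, 0.0]
force: [2.5, 3.8, 2.1]
grip_width: 0.271
```

```bash
python3 go.py 622,-37,229,-2.4
```

```text
t 8.25 p [625.2  29.  229.6] yaw -2.4 F [2.5 3.8 2.1] w 0.271
(622.0, -37.0, 229.0, -2.4) -> [ 0.05 -6.61  0.05] twist 0.0
```

Emit:
step_arm:
  plan: "0 -0.8 0 0 0; 0 -1.6 0 0 0; 0 -2.4 0 0 0; 0 -3.2 0 0 0; 0 -4 0 0 0; 0 -5 0 0 0; 0 -6 0 0 0; 0 -6.5 0 0 0; 0 -6.6 0 0 0; 0 -6.6 0 0 0"

```text
time_s: 9.25
eef_pos: [622.5, -36.6, 229.6]
ee_rot: [0.0, 0.021, 1.0, -0.0]
force: [3.9, 0.3, 3.5]
grip_width: 0.273
```

```bash
python3 - <<'E'
from h import *
im,W=shot('side','s5')
x,y,h=W[...,0],W[...,1],W[...,2]
q=(x>570)&(x<690)&(y>-90)&(y<10)&(h>222)&(h<245);print('hook',q.sum(),np.nanpercentile(W[q],[2,50,98],axis=0).round())
b=(h>8)&(h<20)&(x>545)&(x<700)&(y>-150)&(y<100);print(cv2.minAreaRect(W[b][:,:2].astype(np.float32)))
cv2.imwrite('pics/v5.png',cv2.resize(im[110:310,240:480][...,::-1],None,fx=3,fy=3))
E
python3 go.py 622,-37,229,-2.4
```

```text
hook 85 [[611. -64. 223.]
 [614. -53. 237.]
 [634. -21. 244.]]
((624.173828125, -38.233375549316406), (175.22998046875, 110.34825134277344), 87.79591369628906)
t 9.3 p [622.5 -36.6 229.6] yaw -2.4 F [4.6 1.5 3.6] w 0.271
(622.0, -37.0, 229.0, -2.4) -> [ 0.05 -0.04  0.06] twist 0.0
```

View pics/v5.png

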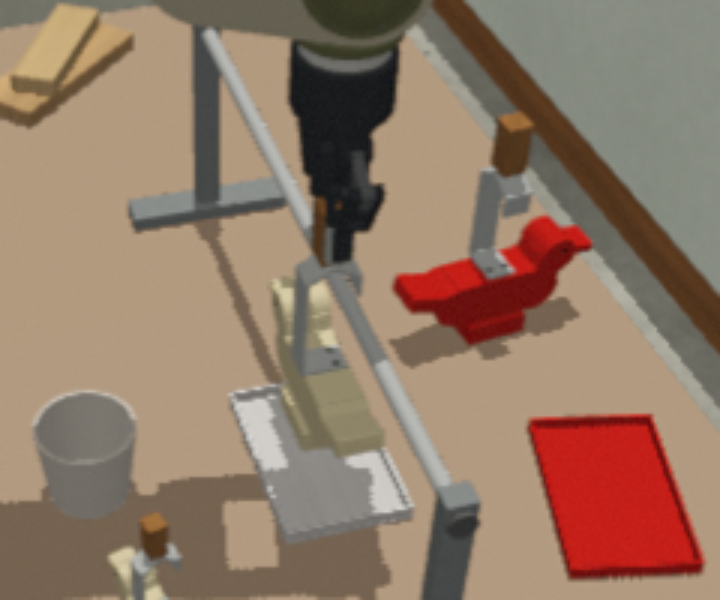

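The hanger sits on the rail, with the duck over the tray (side px ≈(350,210)). I'll ease off the small +x side force, open, and retreat straight up.

Emit:
step_arm:
  plan: "-0.1 0 0 0 0; -0.1 0 0 0 0; -0.1 0 0 0 0; -0.1 0 0 0 0"

```text
time_s: 9.7
eef_pos: [623.2, -36.5, 229.3]
ee_rot: [-0.0, 0.021, 1.0, -0.0]
force: [-0.9, -1.0, 4.4]
grip_width: 0.274
```

Emit:
step_arm:
  plan: "0 0 0 0 40; 0 0 0 0 50; 0 0 0 0 70; 0 0 0 0 90; 0 0 0 0 100; 0 0 0 0 100; 0 0 0 0 100; 0 0 0 0 100"

```text
time_s: 10.5
eef_pos: [623.3, -36.2, 229.3]
ee_rot: [-0.0, 0.021, 1.0, 0.0]
force: [-0.7, -0.4, -0.1]
grip_width: 1.001
```

Emit:
step_arm:
  plan: "0 0 -1 0 100; 0 0 -3 0 100; 0 0 -5 0 100; 0 0 -8 0 100; 0 0 -11 0 100; 0 0 -13 0 100; 0 0 -13 0 100; 0 0 -13 0 100; 0 0 -13 0 100; 0 0 -13 0 100"

```text
time_s: 11.5
eef_pos: [623.2, -36.2, 358.2]
ee_rot: [-0.001, 0.021, 1.0, 0.0]
force: [0.4, 0.6, -0.7]
grip_width: 1.001
```

```bash
cat > chk.py <<'E'
from h import *
import sys
for k in range(2):
    im,W=shot('side','s6_%s_%d'%(sys.argv[1],k));x,y,h=W[...,0],W[...,1],W[...,2];hsv=cv2.cvtColor(im,cv2.COLOR_RGB2HSV)
    br=(x>570)&(x<690)&(y>-90)&(y<20)&(h>228)&(h<290)&(hsv[...,1]>100)
    bd=(x>570)&(x<690)&(y>-200)&(y<100)&(h>35)&(h<180)
    t=br&(h>265);print('grip',br.sum(),W[br].mean(0).round(1),W[br].min(0).round(),W[br].max(0).round(),'top',W[t].mean(0).round(1),'body',W[bd].mean(0).round(1))
    g=(x>380)&(x<490)&(y>-270)&(y<-90)&(h>8);print('small',W[g].min(0).round(),W[g].max(0).round())
print(np.round(readout.sense()['force'],1),readout.sense()['eef_pos'])
cv2.imwrite('pics/v6_%s.png'%sys.argv[1],cv2.resize(im[110:340,220:480][...,::-1],None,fx=2.6,fy=2.6))
E
python3 chk.py a
```

```text
grip 235 [618.  -44.4 255.3] [608. -53. 228.] [631. -26. 273.] top [618.4 -39.9 270.1] body [623.2 -51.  109.9]
small [ 418. -249.    8.] [ 464. -125.  150.]
grip 234 [618.2 -44.1 255.2] [608. -53. 228.] [632. -24. 275.] top [618.6 -39.6 270.3] body [622.8 -50.3 109.8]
small [ 418. -250.    8.] [ 463. -126.  149.]
[-0.5  0.6 -0.5] [623.23703264 -36.23542124 358.68571598]
```

View pics/v6_a.png

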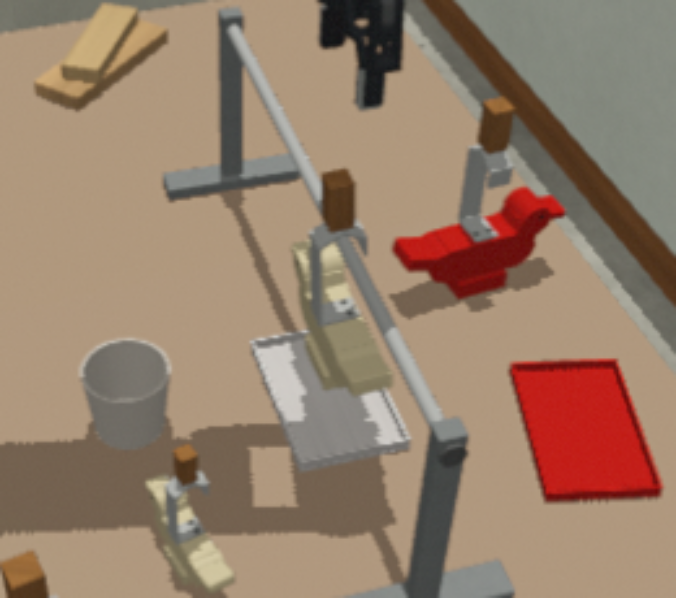

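The duck hangs freely over the tray, grip at side px ≈(350,187), and the small duck is undisturbed. Letting any swing die out, then checking again.

Emit:
step_arm:
  plan: "0 0 0 0 100; 0 0 0 0 100; 0 0 0 0 100; 0 0 0 0 100; 0 0 0 0 100; 0 0 0 0 100; 0 0 0 0 100; 0 0 0 0 100; 0 0 0 0 100; 0 0 0 0 100"

```text
time_s: 12.6
eef_pos: [623.3, -36.2, 359.3]
ee_rot: [-0.0, 0.021, 1.0, -0.0]
force: [-0.5, -0.5, 0.3]
grip_width: 0.998
```

Emit:
step_arm:
  plan: "0 0 0 0 100; 0 0 0 0 100; 0 0 0 0 100; 0 0 0 0 100; 0 0 0 0 100; 0 0 0 0 100; 0 0 0 0 100; 0 0 0 0 100; 0 0 0 0 100; 0 0 0 0 100"

```text
time_s: 13.6
eef_pos: [623.3, -36.3, 359.3]
ee_rot: [-0.0, 0.021, 1.0, -0.0]
force: [0.3, 0.1, -0.3]
grip_width: 1.003
```

```bash
python3 chk.py b
```

```text
grip 241 [618.5 -44.4 255.6] [608. -53. 229.] [631. -25. 275.] top [619.2 -40.6 270.2] body [621.7 -50.2 110. ]
small [ 418. -249.    8.] [ 464. -125.  151.]
grip 241 [618.5 -44.2 255.4] [608. -53. 228.] [632. -25. 273.] top [619.5 -40.4 270.1] body [621.7 -50.4 110.1]
small [ 418. -249.    8.] [ 464. -125.  151.]
[-0.  -0.2  0.5] [623.34337741 -36.24822846 359.28003034]
```

Emit:
step_arm:
  plan: "0 0 0 0 100; 0 0 0 0 100; 0 0 0 0 100"

```text
time_s: 14.0
eef_pos: [623.3, -36.2, 359.3]
ee_rot: [-0.0, 0.021, 1.0, 0.0]
force: [0.0, -1.2, 0.0]
grip_width: 0.998
```

```bash
python3 chk.py c
python3 - <<'E'
from h import *
im,W=shot('top','t9');x,y,h=W[...,0],W[...,1],W[...,2];hsv=cv2.cvtColor(im,cv2.COLOR_RGB2HSV)
br=(x>570)&(x<690)&(y>-90)&(y<20)&(h>228)&(h<290)&(hsv[...,1]>100);print('top grip',br.sum(),W[br].mean(0).round(1) if br.any() else '')
E
```

```text
grip 243 [618.6 -44.3 255.3] [609. -54. 228.] [631. -25. 274.] top [619.5 -39.9 270.2] body [621.7 -50.3 110.1]
small [ 418. -250.    8.] [ 464. -123.  150.]
grip 245 [618.5 -44.3 254.9] [608. -53. 228.] [632. -25. 275.] top [619.3 -40.6 270. ] body [621.7 -50.3 110.1]
small [ 418. -249.    8.] [ 464. -126.  150.]
[-0.1 -0.7  0. ] [623.34517928 -36.24557345 359.29514695]
top grip 53 [611.8 -36.8 270.9]
```

```bash
python3 -c "
from h import *
print(workorder.finish_job())"
```

```text
the job is handed in; nothing more can be done
None
```

The large beige duck now hangs freely over the aluminium tray, and the job is handed in at about 14 s of the 48 s allowed. No verdict is reported.

I gripped it by its wooden grip and hooked it onto the rail about 147 mm left of the tray's middle. I slid it right without lifting it, then let go and raised the open gripper about 130 mm clear.

**Last checks, two looks about 0.4 s apart:**
- **Position:** the grip's centre is at y ≈ −39 mm and the tray's middle at about −37 mm, so it is about 2 mm off centre along the rail.
- **At rest:** the duck's position agreed within 1 mm between the looks, and the wrist force was near zero. A slight swing after release had died out.
- **Upright:** I only judged this from the grip and body lining up, a few mm apart in x over 145 mm of height. I did not compute the tilt or its heading along the rail.
- **Small duck:** within about 2 mm of where it first stood, which is measurement noise.

**Disagreement:** the cameras differ on the grip's x. The side camera puts it at about 620 mm. The top camera gives about 612 mm, but the arm hid most of the grip and it rests on only 53 pixels. The rail is at about 622 mm there, so both fall inside the ±20 mm allowed.

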